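Stand the keyed antenna mast in the drone's slotted socket

ROBOT

A 6-joint arm with a two-finger parallel gripper is mounted at the origin on the work surface. World frame = base frame: x ahead of the robot, y to its left, z up, the work surface at z = 0. Lengths are in mm, angles in rad, forces in N, time in s.
With the tool pointing down it reaches from about 300 to 775 mm from the base axis. Payload 14.6 kg.
Tool frame: the origin (TCP) lies between the finger pads; the fingertips stand 19 mm ahead of it and the grasp point (between the pads) is the TCP; z points along the fingers, y is the line along which they close (so a half turn about z gives the same grasp; the last joint's range is limited). The gripper opens to 94 mm and grips with 3 to 60 N. Pads are 16 mm wide; open, the fingers measure 119 mm over their backs; the gripper's body (75 mm by 177 mm) begins 78 mm behind the grasp point.
Start: joints at [-1.402, 0.3, 1.521, -0, 1.321, -0.067], TCP at [128.485, -534.772, 224.446] pointing down, gripper open.
Joint ranges: [-3.03, 3.03], [-0.79, 2.21], [0.23, 2.52], [-1.04, 4.18], [0, 3.07], [-2.55, 2.55]. Speed limits (rad/s): [2.22, 2.22, 2.57, 3.14, 3.14, 3.14].

INTERFACE

Orientations are given as [roll, pitch, yaw] about the fixed x, y, z axes, in that order (R = Rz(yaw) Ry(pitch) Rx(roll)).
In Python, from cell import monitor, imaging, job, find_in, trace gives the robot as it stands. The module is installed in compiled form; this text tells all that it offers.
- The arm moves only by the tool arm_command, never from a script. Its argument "steps" is a list of rows, each a list of 5 numbers: the opening, from 0 (shut) to 1 (fully open), then the shift along the tool's x, y, z in mm, then the turn about the tool's z in degrees. In form: [[gripper, dx, dy, dz, turn], ...]. A call has 1 to 20 rows; each row is the pose to reach, as a shift and turn from the pose commanded when the call began, along the tool's axes at that moment; what a row does not reach only later rows make up. A row lasts 1/8 s, in which the tool goes at most 62.5 mm and 10.7 degrees, less where a joint would pass 70% of its speed; a pose out of reach is approached as far as the arm can. A call with a gripper value outside its range is refused whole. The fingers move at their own pace and stop on an object; "force" is the grip in N (left out, the last holds). Time passes only in rows, so rows that repeat a pose let the fingers close. It gives the time, the measured TCP pose, the force, the opening and the grip force at its end, in the units of the state.
- monitor.read_state(): the state, without advancing time (a new reading comes with each control period).
- imaging.camera(name): name is "side" or "top"; returns a dict with "img" (400x640x3 uint8, red, green, blue), "mtx" (3x3 intrinsics, pixels), "view" (4x4, takes a point from world to camera coordinates). Camera axes: x right, y down, z forward; pixel columns grow to the right and rows downward; lengths in mm; the calibration is good to about 2 mm. A picture is of the moment at which its call begins. There is no depth.
- job.sign_off(): hands the job in; it is judged then, once.
Trained networks look in a picture, given as the dict that the camera call returned (one of the last four; its "shot" number tells which), for a name from the list of things; names that differ only in an ending like _2 or _b are one class to them, and where a whole thing is asked for, a point or a joint stands for the part that bears it (a point fixed in the world has none). Each returns a list of dicts, best first, with "p" (0 to 1); they miss things now and then, are a little off and sometimes report something else, mostly with a low value. They report only what shows in the picture. A call takes as long as a camera call. They do not tell look-alikes from the thing itself.
- find_in(picture, target): "rect" ([centre column, centre row, width, height] in pixels, round what is visible of it).
- trace(picture, target): "region" (400x640 bool, what is visible of it) and "rect" ([centre column, centre row, width, height] in pixels, round what is visible of it).
The state is a dict: "clock": time; "joints": joint angles; "qd": joint speeds; "effort": joint torques, N m; "eef_pos": TCP position; "eef_rot": TCP orientation; "wrist_force": force on the tool from outside, world axes, zero at the start; "moment": the same for the moment, N m; "finger_gap": finger opening in mm; "finger_force": force on a finger pad.
Only numpy, scipy, OpenCV 4.12 (cv2) and the standard library are available. Lean on these libraries where they do the work, as an engineer would, in place of code of your own. Each camera call takes 0.05 s, during which the arm holds its last target. There are 200 camera calls.

TASK

Take the antenna mast with the flat paddle top and the ribbed plug from its leaning rest in the rack, and stand it upright in the round socket on top of the drone. The rib on its plug only goes in at the slot in the socket's wall, so feel for the slot or look for it, then seat the mast fully home with its flange flat on the rim, and let go. Leave the slim spare antenna in its rest and the tape, screwdriver and pliers where they lie.

Things in the scene. Friction and masses are not known exactly. Their poses are not given: they have to be found in the camera images.
- mast_mid (a point): The mast, 165 mm long, about 0.1 kg, loose, leaning in one of the rack's two rests. Point on its axis half-way along, 82.5 mm from the foot tip. Axes: z along the mast from foot to top, x towards the side with the rib. At the start it leans 30 degrees from vertical, top end nearer the robot, rib on the upper side, y axis level. Between flange and paddle is a grey stem 16 mm across.
- mast_grip (a point): A good place to grip: on the mast's axis in its grey flat paddle, 140 mm from the foot tip. The paddle runs from 95 to 165 mm (the top end), 16 mm thick in x, 26 mm wide in y. The rest carries it from below at 78 to 112 mm only, with low cheeks beside it, so the 26 mm width is free to grip from the top end, fingers along the mast. It lifts out straight up (drawn along its length, the flange catches). Same axes as mast_mid.
- mast_foot (a point): Centre of the foot tip, the bottom of the bare aluminium plug. The plug is 28 mm across up to the flange, tapered from 16 mm over its first 6 mm. On its +x side a rib runs from 14 to 34 mm above the tip, 7 mm wide in y, standing out to 21 mm from the axis. Same axes as mast_mid.
- mast_flange (a point): Centre of the underside of the mast's flange (48 mm across, 6 mm thick), 34 mm above the foot tip; same axes as mast_mid. It lies on the socket rim when the mast is home.
- socket_mouth (a point): Centre of the socket's mouth on the drone's top, level with the rim, 100 mm above the bench; z up, x towards the drone's nose. A fixed aluminium collar, 30.4 mm inside, 48 mm outside, 36 mm deep. One slot 11 mm wide cuts its wall from rim to floor. It points somewhere within 40 degrees either side of the drone's x axis: where exactly differs each time and is not reported.
- drone_nose (a point): Small camera at the drone's nose, 75 mm along x from the socket's axis. The drone is fixed to its stand, 300 mm across, with a guard ring up to 75 mm above the bench. Finding the slot: it shows as a gap in the collar's wall; or, with the plug's first 14 mm in the mouth, the rib rests on the rim and can drop once turned over the slot (about 6 degrees of play either way).
- rack: The fixed black antenna rack. Origin at the centre of its underside, z up, x away from the robot, the way the antennas' feet point. Base 200 mm wide (y), from -65 to 85 mm in x; two rests at y = +60 and -60 mm, at most 150 mm high. Which rest holds the mast and which the spare differs, and so does the side of the bench on which the rack and the drone stand.
- spare_mid (a point): Bystander: the slim spare antenna in the other rest, a round stem at most 14 mm thick, 150 mm long, with a 20 mm foot and a small block 26 by 16 by 24 mm part-way up; no rib, flange or paddle. Point half-way along its axis, z along it from foot to top.
- tape: Bystander: blue roll of tape lying on the bench, 90 mm across, 24 mm high, origin at the centre of its underside.
- screwdriver: Bystander: orange-handled screwdriver lying on the bench along its x axis, 180 mm long, 30 mm high at most.
- pliers: Bystander: orange-handled pliers lying on the bench along their x axis, 160 mm long, 16 mm high, origin at the pivot's underside.
Not all that is in view belongs to the job. What is meant by the part that bears mast_mid is not pink, red or yellow, and is the smaller of those in its own colour.

How it is judged (in metres and radians):
At the end, for the whole second after the job is handed in: The mast stands in the socket, its axis within 4 mm of the socket's and within 0.06 rad of upright, the underside of its flange no more than 3 mm above the rim (possible only with the rib in the slot), and the spare antenna, tape, screwdriver and pliers are within 30 mm of where they began (horizontal distance between mast_flange and socket_mouth below 0.004 m and z of mast_flange in the frame of socket_mouth between -0.004 and 0.003 m and angle between mast_mid's own z axis and vertical below 0.06 rad and distance of each of spare_mid, tape, screwdriver, pliers from where it was at the start of the episode below 0.03 m); the robot touches nothing.
It fails at once if the spare antenna is moved by 30 mm or more (distance of spare_mid from where it was at the start of the episode above 0.03 m).
It fails at once if the tape is moved by 30 mm or more (distance of tape from where it was at the start of the episode above 0.03 m).
It fails at once if the screwdriver is moved by 30 mm or more (distance of screwdriver from where it was at the start of the episode above 0.03 m).
It fails at once if the pair of pliers is moved by 30 mm or more (distance of pliers from where it was at the start of the episode above 0.03 m).
It also fails if it takes over 53 s, if anything falls off the work surface, if the arm or the gripper's body presses on something with over 40 N, if the wrist force passes 120 N, or if a joint passes its speed limit or range.

## Working session

There is one attempt and no reset: what is moved stays moved. The work goes in short steps, Python scripts to look and compute and a tool call to move; the robot and the scene stay as the last step left them, time stands still between calls to the robot, and variables do not carry over. Pictures are saved under pics/ and viewed, at most 10 in all, crops included, and the job is handed in when it is done.

Besides the shell and the picture viewer there is one more tool, called after "Request:" by a JSON object that holds its "api" and its "payload". arm_command: Moves the arm, as the interface text tells. Its arguments: {"type":"object","properties":{"steps":{"type":"array","items":{"type":"array","items":{"type":"number"}}},"force":{"type":"number"}},"required":["steps"]}

```bash
mkdir -p pics
cat > h.py <<'E'
import numpy as np, cv2
from cell import monitor, imaging, job, find_in, trace
def save(p,n,crop=None,s=1):
    im=p["img"][:,:,::-1]
    if crop: im=im[crop[1]:crop[3],crop[0]:crop[2]]
    cv2.imwrite("pics/"+n,cv2.resize(im,None,fx=s,fy=s,interpolation=cv2.INTER_CUBIC))
def ray(p,u,v):
    V=p["view"];R=V[:3,:3];t=V[:3,3]
    return -R.T@t, R.T@np.linalg.solve(p["mtx"],[u,v,1])
def atz(p,u,v,z):
    c,d=ray(p,u,v);return c+d*(z-c[2])/d[2]
def proj(p,X):
    V=p["view"];q=p["mtx"]@(V[:3,:3]@np.array(X)+V[:3,3]);return q[:2]/q[2]
def tri(ps,uvs):
    A=0;b=0
    for p,(u,v) in zip(ps,uvs):
        c,d=ray(p,u,v);d/=np.linalg.norm(d);M=np.eye(3)-np.outer(d,d);A=A+M;b=b+M@c
    return np.linalg.solve(A,b)
E
python3 - <<'E'
from h import *
a=imaging.camera("top");b=imaging.camera("side")
cv2.imwrite("pics/a.png",np.vstack([a["img"],b["img"]])[:,:,::-1][:, :] if 0 else cv2.resize(np.vstack([a["img"],b["img"]])[:,:,::-1],(480,600)))
save(a,"top.png",s=1.25);save(b,"side.png",s=1.25)
for p,n in((a,"top"),(b,"side")):
    print(n,ray(p,320,200)[0].round(),p["mtx"][0,0])
    for t in["mast_mid","mast_grip","mast_foot","mast_flange","socket_mouth","drone_nose","rack","spare_mid","tape","screwdriver","pliers"]:
        print(t,[(round(x["p"],2),np.round(x["rect"]).astype(int).tolist()) for x in find_in(p,t)[:4]])
E
```

```text
top [ 336.  132. 1206.] 417.3117853749728
mast_mid [(0.95, [316, 135, 55, 9]), (0.88, [284, 269, 53, 64]), (0.82, [187, 275, 38, 48]), (0.77, [309, 182, 15, 24])]
mast_grip [(0.92, [284, 271, 55, 62]), (0.9, [316, 136, 55, 12]), (0.61, [307, 181, 14, 25]), (0.59, [186, 275, 34, 52])]
mast_foot [(0.97, [198, 179, 25, 76]), (0.86, [316, 138, 54, 8]), (0.85, [306, 182, 20, 22]), (0.74, [187, 273, 35, 46])]
mast_flange [(0.83, [307, 180, 23, 22]), (0.81, [283, 271, 54, 63]), (0.74, [315, 133, 50, 16]), (0.67, [199, 177, 29, 77])]
socket_mouth [(0.83, [448, 213, 113, 103])]
drone_nose []
rack [(0.68, [289, 196, 72, 56]), (0.59, [387, 174, 24, 52])]
spare_mid [(0.51, [264, 180, 13, 14]), (0.29, [307, 182, 20, 22])]
tape [(0.68, [360, 282, 30, 30])]
screwdriver [(0.55, [361, 175, 11, 26])]
pliers [(0.62, [388, 176, 27, 53])]
side [363. 837. 836.] 367.65003861972286
mast_mid [(0.93, [243, 228, 25, 42]), (0.87, [359, 375, 70, 42]), (0.73, [235, 344, 101, 33]), (0.64, [291, 216, 32, 40])]
mast_grip [(0.97, [236, 345, 101, 30]), (0.89, [295, 219, 37, 36]), (0.75, [242, 227, 24, 44]), (0.7, [368, 275, 72, 43])]
mast_foot [(0.94, [369, 275, 74, 47]), (0.93, [236, 344, 99, 27]), (0.92, [356, 375, 69, 44]), (0.74, [240, 231, 24, 47])]
mast_flange [(0.81, [294, 217, 29, 36]), (0.79, [356, 378, 66, 43]), (0.78, [241, 228, 25, 47]), (0.7, [368, 276, 72, 46])]
socket_mouth [(0.8, [344, 160, 86, 57])]
drone_nose [(0.58, [343, 156, 81, 58])]
rack [(0.84, [289, 254, 70, 87]), (0.29, [345, 156, 85, 56])]
spare_mid [(0.52, [276, 250, 29, 31]), (0.21, [288, 254, 72, 89])]
tape [(0.65, [389, 220, 30, 22])]
screwdriver [(0.61, [279, 202, 49, 12])]
pliers [(0.65, [301, 191, 48, 18])]
```

View pics/top.png

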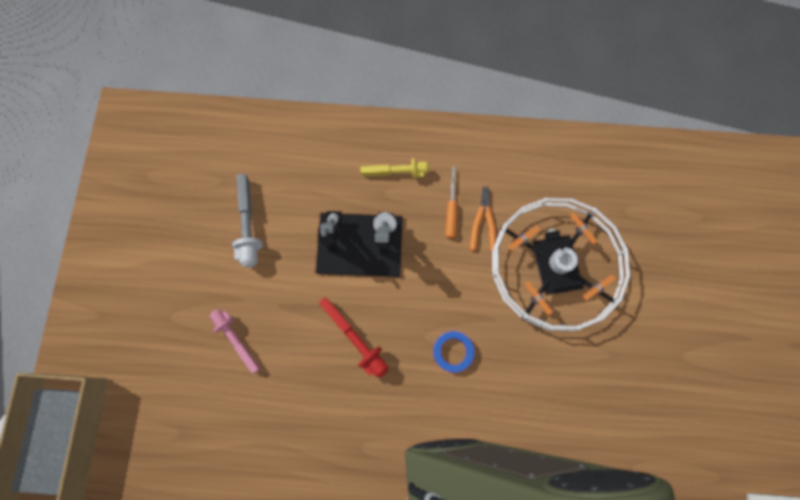

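View pics/side.png

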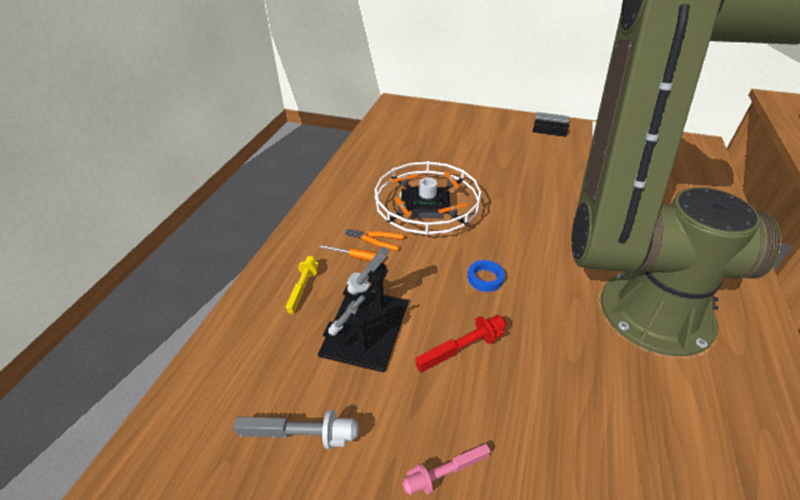

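Candidates in the top view (640-px pixels): grey on bench (198,178), grey in rack (307,182), yellow (316,135), red (284,270) and pink (187,274). The mast in the rack fits: it is grey, the smaller of the two grey ones, and leaning in a rest. The side view shows the same, with the mast at about (293,217), the spare at (276,250) and the drone at (343,158). I'll confirm with enlarged crops.

Run:
```python
from h import *
a=imaging.camera("top");b=imaging.camera("side")
def cr(p,c,s): return cv2.resize(p["img"][c[1]:c[3],c[0]:c[2],::-1],s,interpolation=cv2.INTER_CUBIC)
A=cr(a,(245,160,335,230),(400,311));B=cr(b,(250,190,350,300),(400,440))[:289]
C=cr(a,(425,180,485,240),(400,400))[:300];D=cr(b,(320,130,370,170),(400,300))
cv2.imwrite("pics/crop.png",np.hstack([np.vstack([A,B]),np.vstack([C,D])]))
for n,p in(("top",a),("side",b)):
    for t in["mast_mid","spare_mid","rack","socket_mouth","drone_nose"]:
        for r in trace(p,t)[:5]:
            print(n,t,round(r["p"],2),np.round(r["rect"],1),r["region"].sum())
            ys,xs=np.nonzero(r["region"])
            if t in("mast_mid",) and len(xs):
                print(cv2.minAreaRect(np.c_[xs,ys].astype(np.float32)))
# rack outline dark
for z in(0,):
    print("rack top corners",[atz(a,u,v,z).round() for u,v in((256,170),(322,173),(321,221),(253,218))])
print("socket",atz(a,451,208,100).round(),proj(b,atz(a,451,208,100)).round(1),"ring ctr",atz(a,449,211,75).round())
```

```text
top mast_mid 0.91 [283.8 267.6  50.4  60.3] 801
((283.7346496582031, 268.5568542480469), (77.58113098144531, 21.035985946655273), 57.14427947998047)
top mast_mid 0.79 [198.1 177.8  22.5  75.2] 844
((197.5, 176.5), (73.0, 23.0), 90.0)
top mast_mid 0.77 [188.3 274.4  41.   50.1] 484
((188.74778747558594, 272.283203125), (58.418766021728516, 15.804110527038574), 48.8140754699707)
top mast_mid 0.67 [312.8 134.9  56.7  13.1] 435
((315.0229797363281, 134.6031494140625), (54.05915451049805, 13.969768524169922), 1.4688007831573486)
top mast_mid 0.59 [308.6 182.1  15.5  24.3] 338
((306.5, 182.0), (24.0, 17.0), 90.0)
top spare_mid 0.7 [263.9 181.2  12.1  13.3] 137
top spare_mid 0.53 [307.1 182.7  21.1  20.6] 278
top rack 0.93 [287.1 194.   67.2  53.6] 2922
top socket_mouth 0.64 [446.9 211.6 111.4 105.1] 3862
top drone_nose 0.66 [448.6 213.8 106.5 105.3] 3423
side mast_mid 0.67 [294.1 216.1  32.9  38.2] 414
((292.60986328125, 214.9095458984375), (16.757360458374023, 43.9422607421875), 29.981639862060547)
side mast_mid 0.67 [234.9 344.1 102.2  30.9] 1514
((237.2186737060547, 345.1601257324219), (29.981090545654297, 99.41816711425781), 85.30131530761719)
side mast_mid 0.65 [358.5 375.2  71.7  42.3] 901
((357.7826232910156, 377.056396484375), (24.334312438964844, 74.09574127197266), 72.9794692993164)
side mast_mid 0.56 [368.5 274.2  75.   48.1] 1136
((367.54962158203125, 271.6577453613281), (22.725927352905273, 81.17638397216797), 66.54097747802734)
side spare_mid 0.54 [275.1 250.4  29.6  31. ] 211
side rack 0.86 [287.4 251.3  72.7  89.3] 3233
side socket_mouth 0.77 [343.8 159.1  85.2  53.4] 1559
side drone_nose 0.79 [341.  155.   83.4  56.8] 1616
rack top corners [array([703., 352.,   0.]), array([709., 152.,   0.]), array([562., 144.,   0.]), array([555., 344.,   0.])]
socket [ 606. -207.  100.] [343.5 147.5] ring ctr [ 603. -209.   75.]
```

View pics/crop.png

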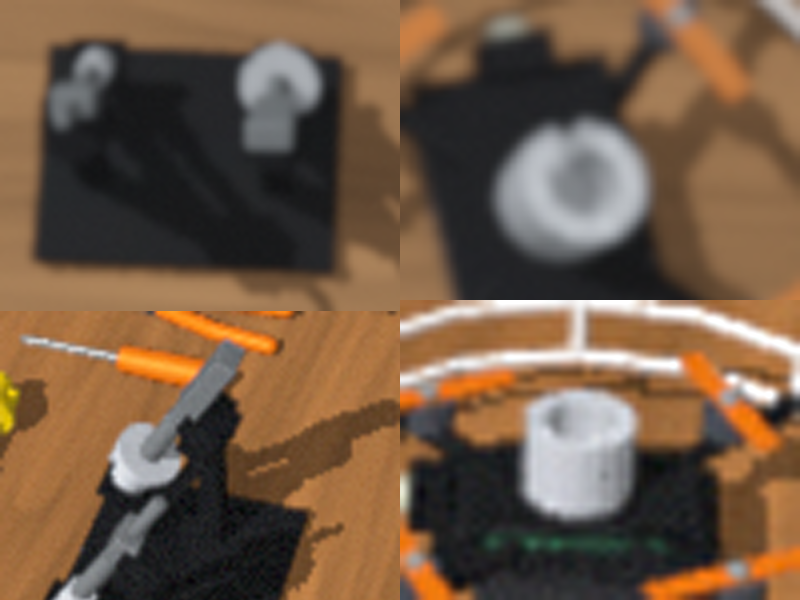

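The crops confirm it. The grey mast in the rack, with flange and paddle, is the part meant; the spare is the slim one at left. The slot shows as a notch in the rim at about (450.0,199.2) in the top view, with the mouth centre at about (452.7,207.4).

Run:
```python
from h import *
a=imaging.camera("top");b=imaging.camera("side")
s=monitor.read_state();print(s["clock"],s["eef_pos"],s["eef_rot"],s["finger_gap"])
yaw=0.042;c,sn=np.cos(yaw),np.sin(yaw)
zx=np.array([-.5*c,-.5*sn,.866])
fl=tri([a,b],[(308,178.5),(288,225.2)]);print("flange top (40mm)",fl.round(1),proj(a,fl),proj(b,fl))
# fit flange position by matching rendered silhouette bbox of paddle end too
for k,z0 in(("grip",100),("top",125)):
    X=fl+zx*z0;print(k,X.round(1),proj(a,X).round(1),proj(b,X).round(1))
m=tri([a,b],[(452.75,207.4),(342.5,144.4)]);print("mouth tri",m.round(1),"at z100:",atz(a,452.75,207.4,100).round(1),atz(b,342.5,144.4,100).round(1))
m=atz(a,452.75,207.4,100);q=atz(a,450,199.2,100)-m;n=atz(a,442.3,186.7,80)
print("slot",q.round(1),np.degrees(np.arctan2(q[1],q[0])),"nose",n.round(1),(n-m).round(1),np.degrees(np.arctan2((n-m)[1],(n-m)[0])))
```

```text
1.9 [ 128.47747867 -534.76411136  224.43439966] [-3.14154517e+00 -1.87088174e-06  2.35803097e-01] 94.22744259942804
flange top (40mm) [662.5 188.4  87.7] [308.00034079 178.50855975] [287.99189881 225.19726217]
grip [612.5 186.3 174.3] [306.3 187.7] [304.  205.9]
top [600.  185.8 196. ] [305.8 190.2] [308.4 200.6]
mouth tri [ 607.8 -208.   110.6] at z100: [ 607.9 -211.3  100. ] [ 614.1 -223.8  100. ]
slot [22.4  7.5  0. ] 18.528693035758863 nose [ 670.1 -188.2   80. ] [ 62.2  23.1 -20. ] 20.341487773216702
```

```bash
cat >> h.py <<'E'
def go(x,y,z,yawdeg,s=None):
    s=s or monitor.read_state();p=s["eef_pos"];w=s["eef_rot"][2]
    d=np.array([x,y,z])-p
    t=-((yawdeg-np.degrees(w)+180)%360-180)
    print("clk",round(s["clock"],2),"pos",p.round(1),"yaw",round(np.degrees(w),1),"-> dx %.1f dy %.1f dz %.1f turn %.1f"%(d[0]*np.cos(w)+d[1]*np.sin(w),d[0]*np.sin(w)-d[1]*np.cos(w),-d[2],t))
E
python3 -c "
from h import *
go(612,186.5,290,2.4)"
```

```text
clk 1.9 pos [ 128.5 -534.8  224.4] yaw 13.5 -> dx 638.6 dy -588.3 dz -65.6 turn 11.1
```

Request:
{"api": "arm_command", "payload": {"steps": [[0.7,300,-276,-65.6,5],[0.7,638.6,-588.3,-65.6,11.1],[0.7,638.6,-588.3,-65.6,11.1],[0.7,638.6,-588.3,-65.6,11.1],[0.7,638.6,-588.3,-65.6,11.1],[0.7,638.6,-588.3,-65.6,11.1],[0.7,638.6,-588.3,-65.6,11.1],[0.7,638.6,-588.3,-65.6,11.1],[0.7,638.6,-588.3,-65.6,11.1],[0.7,638.6,-588.3,-65.6,11.1],[0.7,638.6,-588.3,-65.6,11.1],[0.7,638.6,-588.3,-65.6,11.1],[0.7,638.6,-588.3,-65.6,11.1],[0.7,638.6,-588.3,-65.6,11.1],[0.7,638.6,-588.3,-65.6,11.1],[0.7,638.6,-588.3,-65.6,11.1],[0.7,638.6,-588.3,-65.6,11.1]]}}

```text
clock: 4.03
eef_pos: [611.7, 185.4, 290.7]
eef_rot: [-3.142, -0.001, 0.041]
wrist_force: [0.7, 1.0, 0.5]
finger_gap: 65.7
finger_force: 0.0
```

Request:
{"api": "arm_command", "payload": {"steps": [[0.7,0,1,60,0],[0.7,0,1,75,0],[0.7,0,1,75,0]]}}

```text
clock: 4.4
eef_pos: [612.0, 185.0, 215.7]
eef_rot: [3.142, 0.0, 0.041]
wrist_force: [0.2, 0.6, 0.9]
finger_gap: 66.1
finger_force: 0.0
```

Run:
```python
from h import *
b=imaging.camera("side");a=imaging.camera("top")
B=cv2.resize(b["img"][150:250,250:350,::-1],(600,600),interpolation=cv2.INTER_CUBIC)
cv2.imwrite("pics/d.png",B)
s=monitor.read_state();p=s["eef_pos"]
print(p, "TCP side",proj(b,p),"tip",proj(b,p-[0,0,19]))
for X in([612.5,186.3,174.3],[600,185.8,196]): print(proj(b,X))
```

```text
[612.66682258 185.39397363 217.4031053 ] TCP side [303.52522142 193.33264172] tip [303.78548815 198.864097  ]
[304.05216261 205.90765558]
[308.43289258 200.63500766]
```

View pics/d.png

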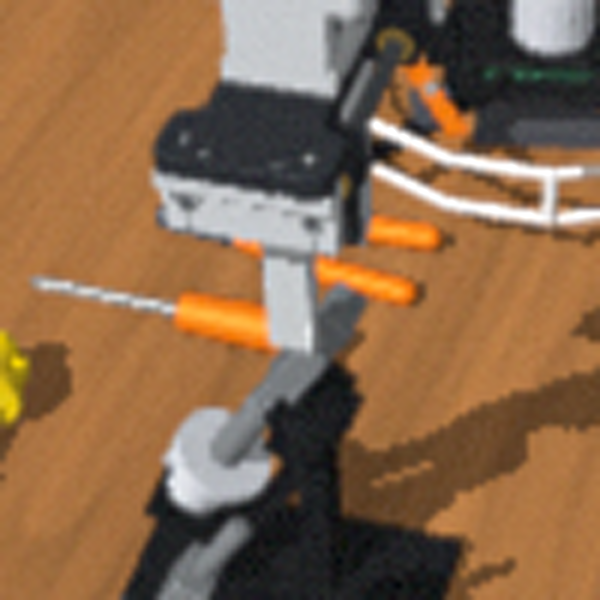

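The near finger's tip is at (298,208). The paddle's top end is at (307.5,199), where the model puts it. Descend and grip.

Request:
{"api": "arm_command", "payload": {"steps": [[0.7,0,0,25,0],[0.7,0,0,38,0],[0.7,0,0,38,0],[0.2,0,0,38,0],[0.2,0,0,38,0],[0.2,0,0,38,0],[0.2,0,0,38,0],[0.2,0,0,38,0],[0.2,0,0,38,0]], "force": 15}}

```text
clock: 5.62
eef_pos: [612.1, 185.4, 177.2]
eef_rot: [-3.142, -0.0, 0.042]
wrist_force: [-0.1, -0.1, 1.5]
finger_gap: 26.2
finger_force: 15.0
```

Request:
{"api": "arm_command", "payload": {"steps": [[0.1,0,0,-20,0],[0.1,0,0,-60,0],[0.1,0,0,-100,0],[0.1,0,0,-125,0],[0.1,0,0,-125,0],[0.1,0,0,-125,0]]}}

```text
clock: 6.38
eef_pos: [611.7, 185.4, 300.3]
eef_rot: [3.141, 0.002, 0.042]
wrist_force: [-0.0, -0.1, -1.6]
finger_gap: 26.2
finger_force: 15.0
```

Run:
```python
from h import *
b=imaging.camera("side");a=imaging.camera("top")
B=cv2.resize(b["img"][110:260,230:380,::-1],(450,450),interpolation=cv2.INTER_CUBIC)
cv2.imwrite("pics/e.png",B)
s=monitor.read_state();p=s["eef_pos"]
print(p,s["wrist_force"],"TCP side",proj(b,p))
```

```text
[611.7488445  185.35361225 300.34940961] [ 0.98415564  0.38273889 -1.84199158] TCP side [302.66845437 167.32096783]
```

View pics/e.png

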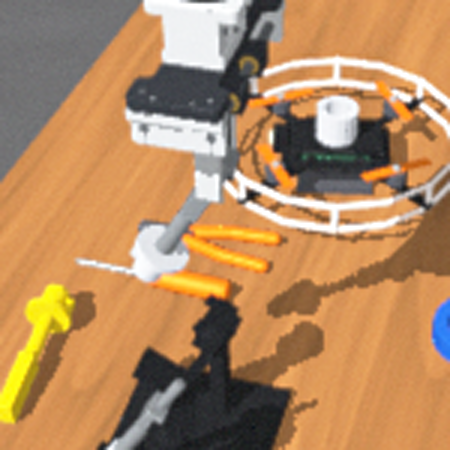

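The mast is held at its paddle (crop 210,185), with the flange at crop (160,250) still tilted about 30°. The tool can only point down, so I'll loosen the grip and let gravity swing the mast upright.

```bash
cat >> h.py <<'E'
def tilt(save_as=None):
    s=monitor.read_state();p=s["eef_pos"];w=s["eef_rot"][2];b=imaging.camera("side")
    im=b["img"].astype(int);m=(im.min(2)>135)&(im.max(2)-im.min(2)<25)
    h=np.array([np.cos(w),np.sin(w),0])
    F=lambda d,t:proj(b,p+d*(np.sin(t)*h-np.cos(t)*np.array([0,0,1])))
    mk=np.zeros(m.shape,np.uint8)
    for t in np.radians(np.arange(-15,46,5)):
        cv2.line(mk,tuple(map(int,F(80,t).round())),tuple(map(int,F(148,t).round())),1,9)
    ys,xs=np.nonzero(m&(mk>0));c=np.array([xs.mean(),ys.mean()])
    ts=np.radians(np.arange(-20,50,.5));r=[np.linalg.norm(F(112,t)-c) for t in ts];i=int(np.argmin(r))
    print("clk",round(s["clock"],2),"tilt",np.degrees(ts[i]).round(1),"resid",round(r[i],2),"n",len(xs),"c",c.round(1),"F",s["wrist_force"].round(1))
    if save_as:
        u,v=F(80,0).astype(int);save(b,save_as,(max(u-60,0),max(v-60,0),u+60,v+60),4)
    return ts[i]
E
python3 -c "
from h import *
tilt()"
```

```text
clk 6.47 tilt 32.0 resid 0.32 n 287 c [282.  193.3] F [ 1.   0.4 -1.8]
```

Request:
{"api": "arm_command", "payload": {"steps": [[0.1,0,0,0,0],[0.1,0,0,0,0],[0.1,0,0,0,0]], "force": 5}}

```text
clock: 6.9
eef_pos: [612.0, 185.4, 302.0]
eef_rot: [3.142, 0.0, 0.042]
wrist_force: [0.8, 0.0, -0.8]
finger_gap: 25.9
finger_force: 5.0
```

```bash
python3 -c "
from h import *
tilt()"
```

```text
clk 6.9 tilt 32.0 resid 0.33 n 290 c [281.7 192.8] F [ 0.8  0.  -0.8]
```

Request:
{"api": "arm_command", "payload": {"steps": [[0.1,0,0,0,0],[0.1,0,0,0,0],[0.1,0,0,0,0]], "force": 3}}

```text
clock: 7.32
eef_pos: [612.0, 185.4, 302.1]
eef_rot: [3.142, -0.0, 0.042]
wrist_force: [-0.2, 0.3, -0.5]
finger_gap: 26.1
finger_force: 3.0
```

```bash
python3 -c "
from h import *
tilt()"
```

```text
clk 7.33 tilt 31.5 resid 0.26 n 289 c [282.  192.8] F [-0.2  0.3 -0.5]
```

No swing, so the pads' friction holds the tilt (estimator reads about +1.5° high). Instead I'll put the foot's tapered tip in the socket mouth and pivot the mast upright there. First, fit the socket centre and slot from both views.

Run:
```python
from h import *
from scipy.optimize import minimize
from scipy.ndimage import map_coordinates
a=imaging.camera("top");b=imaging.camera("side")
th=np.linspace(0,2*np.pi,60)
K=8
def mask(p,c):
    im=cv2.resize(p["img"],None,fx=K,fy=K,interpolation=cv2.INTER_CUBIC).astype(int) if 0 else None
    u,v=proj(p,[608,-211,85]).astype(int);o=(u-22,v-22)
    im=cv2.resize(p["img"][o[1]:o[1]+44,o[0]:o[0]+44],None,fx=K,fy=K,interpolation=cv2.INTER_CUBIC).astype(int)
    m=((im.min(2)>95)&(im.max(2)-im.min(2)<35)).astype(np.uint8)
    n,l,st,ce=cv2.connectedComponentsWithStats(m)
    d=[np.linalg.norm(ce[i]-22*K)-st[i,4]*.02 if st[i,4]>800 else 1e9 for i in range(1,n)];i=1+int(np.argmin(d))
    cs,_=cv2.findContours((l==i).astype(np.uint8),cv2.RETR_EXTERNAL,cv2.CHAIN_APPROX_NONE)
    h=cv2.convexHull(max(cs,key=cv2.contourArea));M=np.zeros(m.shape,np.uint8);cv2.fillPoly(M,[h],1);return M,o
def model(p,o,x,y,zb):
    P=[proj(p,[x+24*np.cos(t),y+24*np.sin(t),z]) for z in(100,zb) for t in th]
    P=((np.array(P)-o+.5)*K-.5).astype(np.float32);M=np.zeros((44*K,44*K),np.uint8)
    cv2.fillPoly(M,[cv2.convexHull(P).round().astype(np.int32)],1);return M
ms=[mask(a,0),mask(b,0)]
def fit(idx):
    f=lambda q:sum(1-(ms[i][0]&model((a,b)[i],ms[i][1],q[0],q[1],64)).sum()/(ms[i][0]|model((a,b)[i],ms[i][1],q[0],q[1],64)).sum() for i in idx)
    return minimize(f,[608,-211],method="Nelder-Mead",options=dict(initial_simplex=[[608,-211],[614,-211],[608,-205]]))
for idx in([0],[1],[0,1]):
    r=fit(idx);print(idx,r.x.round(1),round(r.fun,3))
g=a["img"].mean(2)
c=fit([0]).x
for r_ in(18,20,22):
    A=np.radians(np.arange(-45,76,5));uv=np.array([proj(a,[c[0]+r_*np.cos(t),c[1]+r_*np.sin(t),100]) for t in A])
    print(r_,list(zip(np.degrees(A).round().astype(int).tolist(),map_coordinates(g,[uv[:,1],uv[:,0]],order=1).round().astype(int).tolist())))
s=monitor.read_state();print(s["clock"])
```

```text
[0] [ 611.1 -211. ] 0.14
[1] [ 613.2 -211.3] 0.105
[0, 1] [ 612.2 -210.8] 0.257
18 [(-45, 192), (-40, 193), (-35, 193), (-30, 195), (-25, 190), (-20, 187), (-15, 185), (-10, 182), (-5, 177), (0, 172), (5, 167), (10, 160), (15, 154), (20, 149), (25, 147), (30, 152), (35, 161), (40, 173), (45, 181), (50, 187), (55, 192), (60, 194), (65, 194), (70, 193), (75, 192)]
20 [(-45, 178), (-40, 180), (-35, 182), (-30, 181), (-25, 182), (-20, 176), (-15, 171), (-10, 168), (-5, 166), (0, 163), (5, 158), (10, 146), (15, 135), (20, 126), (25, 128), (30, 136), (35, 154), (40, 167), (45, 179), (50, 188), (55, 191), (60, 194), (65, 196), (70, 196), (75, 195)]
22 [(-45, 154), (-40, 155), (-35, 158), (-30, 158), (-25, 156), (-20, 153), (-15, 148), (-10, 144), (-5, 143), (0, 141), (5, 137), (10, 123), (15, 109), (20, 99), (25, 102), (30, 117), (35, 138), (40, 156), (45, 170), (50, 177), (55, 185), (60, 188), (65, 192), (70, 195), (75, 194)]
7.475
```

```bash
python3 -c "
from h import *
go(547.5,-235.3,300,21)"
```

```text
clk 7.47 pos [612.  185.4 302. ] yaw 2.4 -> dx -82.1 dy 417.6 dz 2.0 turn -18.6
```

Request:
{"api": "arm_command", "payload": {"steps": [[0.1,0,0,0,0],[0.1,-10,30,0,0],[0.1,-20,80,0,-5],[0.1,-30,130,0,-10],[0.1,-40,180,0,-15],[0.1,-50,230,2,-18.6],[0.1,-60,280,2,-18.6],[0.1,-70,330,2,-18.6],[0.1,-80,375,2,-18.6],[0.1,-82,405,2,-18.6],[0.1,-82,417.6,2,-18.6],[0.1,-82,417.6,2,-18.6],[0.1,-82,417.6,60,-18.6],[0.1,-82,417.6,60,-18.6],[0.1,-82,417.6,60,-18.6]], "force": 15}}

```text
clock: 9.35
eef_pos: [548.4, -234.7, 244.3]
eef_rot: [3.14, -0.001, 0.368]
wrist_force: [-0.5, -0.1, 0.9]
finger_gap: 26.0
finger_force: 15.0
```

```bash
python3 -c "
from h import *
tilt('f.png')
go(547.5,-235.3,237,21)
b=imaging.camera('side');print('mouth px',proj(b,[611,-211,100]))"
```

```text
clk 9.35 tilt 24.0 resid 1.94 n 286 c [348.5 138. ] F [-0.5 -0.1  0.9]
clk 9.4 pos [ 548.5 -235.   244.6] yaw 21.1 -> dx -1.0 dy -0.0 dz 7.6 turn 0.1
mouth px [342.41340125 146.53165037]
```

View pics/f.png

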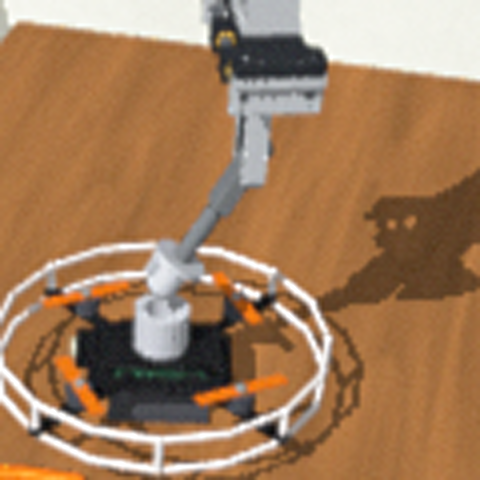

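The foot tip is at crop (162,295), just above the mouth, so it is aligned. Lower it in a little.

Request:
{"api": "arm_command", "payload": {"steps": [[0.1,0,0,10,0],[0.1,0,0,18,0],[0.1,0,0,24,0],[0.1,0,0,29,0],[0.1,0,0,29,0]], "force": 8}}

```text
clock: 10.07
eef_pos: [547.7, -235.7, 213.3]
eef_rot: [3.141, -0.0, 0.366]
wrist_force: [-0.6, -1.6, 2.3]
finger_gap: 26.2
finger_force: 8.0
```

Request:
{"api": "arm_command", "payload": {"steps": [[0.1,5,0,-3,0],[0.1,10.5,0,-5.7,0],[0.1,16,0,-8.2,0],[0.1,21.5,0,-10.4,0],[0.1,27,0,-12.4,0],[0.1,33,0,-14.2,0],[0.1,39,0,-15.6,0],[0.1,44,0,-16.8,0],[0.1,50,0,-17.8,0],[0.1,50,0,-17.8,0]], "force": 5}}

```text
clock: 11.32
eef_pos: [594.7, -217.1, 230.8]
eef_rot: [-3.142, -0.0, 0.367]
wrist_force: [0.5, -1.1, -0.7]
finger_gap: 25.8
finger_force: 5.0
```

```bash
python3 -c "
from h import *
tilt('g.png')
go(547.5,-235.3,237,21)"
```

```text
clk 11.32 tilt 14.0 resid 1.02 n 292 c [339.8 142.4] F [ 0.5 -1.1 -0.7]
clk 11.38 pos [ 594.4 -217.2  230.7] yaw 21.0 -> dx -50.3 dy 0.1 dz -6.3 turn 0.0
```

View pics/g.png

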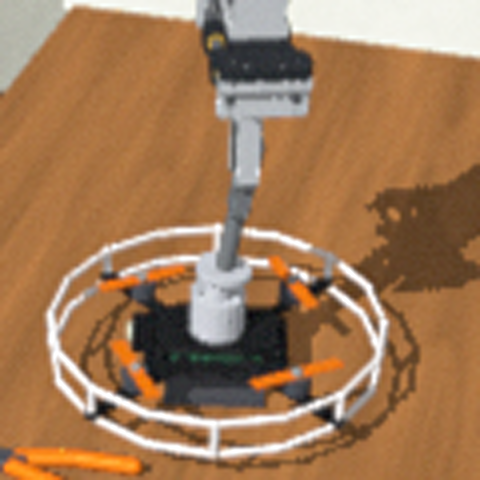

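The foot stays in the mouth and the mast is righting: its stem runs from crop (240,180) to (225,265), about 8° left. Finish the arc, then press gently.

Request:
{"api": "arm_command", "payload": {"steps": [[0.1,6,0,-0.6,0],[0.1,12,0,-1,0],[0.1,17.5,0,-1,0],[0.1,17.5,0,-1,0],[0.1,17.5,0,3,0],[0.1,17.5,0,5,0],[0.1,17.5,0,5,0]], "force": 8}}

```text
clock: 12.25
eef_pos: [610.5, -211.3, 225.6]
eef_rot: [3.142, 0.0, 0.366]
wrist_force: [1.3, -2.7, -1.4]
finger_gap: 26.0
finger_force: 8.0
```

```bash
python3 -c "
from h import *
tilt()
go(611,-211,237,21)"
```

```text
clk 12.25 tilt 8.5 resid 0.65 n 299 c [337.9 143.8] F [ 1.3 -2.7 -1.4]
clk 12.3 pos [ 610.6 -211.2  225.6] yaw 21.0 -> dx 0.5 dy -0.1 dz -11.4 turn -0.0
```

Request:
{"api": "arm_command", "payload": {"steps": [[0.1,0,0,2,0],[0.1,0,0,4,0],[0.1,0,0,6,0],[0.1,0,0,8,0],[0.1,0,0,8,0]], "force": 12}}

```text
clock: 12.92
eef_pos: [610.6, -211.1, 217.6]
eef_rot: [-3.141, 0.0, 0.367]
wrist_force: [2.3, -4.3, -1.0]
finger_gap: 25.8
finger_force: 12.0
```

No vertical resistance, so the rib is going down the slot. Continue to home, with a slight shift to -y for the side load.

Request:
{"api": "arm_command", "payload": {"steps": [[0.1,0,1,2,0],[0.1,0,1,4,0],[0.1,0,1,6,0],[0.1,0,1,8,0],[0.1,0,1,10,0],[0.1,0,1,10,0]]}}

```text
clock: 13.68
eef_pos: [611.9, -211.6, 209.9]
eef_rot: [3.14, -0.003, 0.367]
wrist_force: [2.5, 1.8, 11.7]
finger_gap: 26.3
finger_force: 12.0
```

```bash
python3 -c "
from h import *
tilt('i.png')
print(monitor.read_state()['eef_pos'])"
```

```text
clk 13.68 tilt 7.5 resid 0.06 n 238 c [338.1 146.8] F [ 2.5  1.8 11.7]
[ 611.93248007 -211.58548859  209.87128235]
```

View pics/i.png

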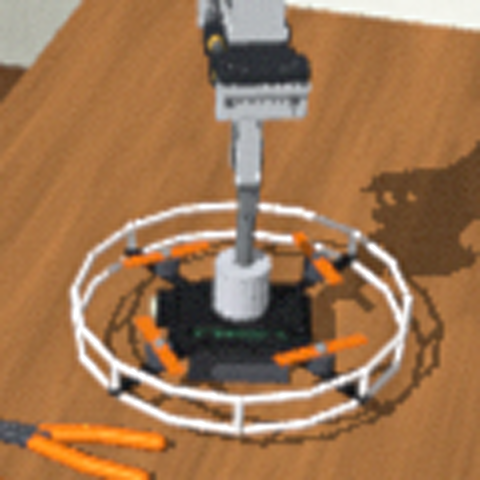

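The flange meets the rim at crop (243,265), the mast is upright, and the force has risen to 11.7 N. Press briefly with a firmer grip, then release and rise.

Request:
{"api": "arm_command", "payload": {"steps": [[0.1,0,0,1,0],[0.1,0,0,3,0],[0.1,0,0,4,0],[0.1,0,0,4,0]], "force": 20}}

```text
clock: 14.22
eef_pos: [612.9, -211.3, 208.2]
eef_rot: [3.138, -0.007, 0.368]
wrist_force: [2.4, 4.2, 25.9]
finger_gap: 25.8
finger_force: 20.0
```

Request:
{"api": "arm_command", "payload": {"steps": [[0.7,0,0,0,0],[0.7,0,0,0,0],[0.7,0,0,0,0],[0.7,0,0,0,0],[0.7,0,0,-20,0],[0.7,0,0,-60,0],[0.7,0,0,-110,0],[0.7,0,0,-150,0],[0.7,-100,0,-150,0],[0.7,-200,0,-150,0],[0.7,-200,0,-150,0],[0.7,-200,0,-150,0]]}}

```text
clock: 15.72
eef_pos: [421.9, -284.6, 354.6]
eef_rot: [3.141, -0.0, 0.364]
wrist_force: [1.4, -0.7, 0.0]
finger_gap: 65.9
finger_force: 0.0
```

Run:
```python
from h import *
a=imaging.camera("top");b=imaging.camera("side")
A=cv2.resize(a["img"][180:240,420:480,::-1],(400,400),interpolation=cv2.INTER_CUBIC)
u,v=proj(b,[611,-211,140]).astype(int)
B=cv2.resize(b["img"][v-30:v+30,u-30:u+30,::-1],(400,400),interpolation=cv2.INTER_CUBIC)
cv2.imwrite("pics/j.png",np.hstack([A,B]))
for z in(106,231):print(z,((proj(a,[611,-211,z])-[420,180])*6.67).round(),((proj(b,[611,-211,z])-[u-30,v-30])*6.67).round()+[400,0])
```

```text
106 [222. 172.] [603. 261.]
231 [330.  96.] [613.  46.]
```

View pics/j.png

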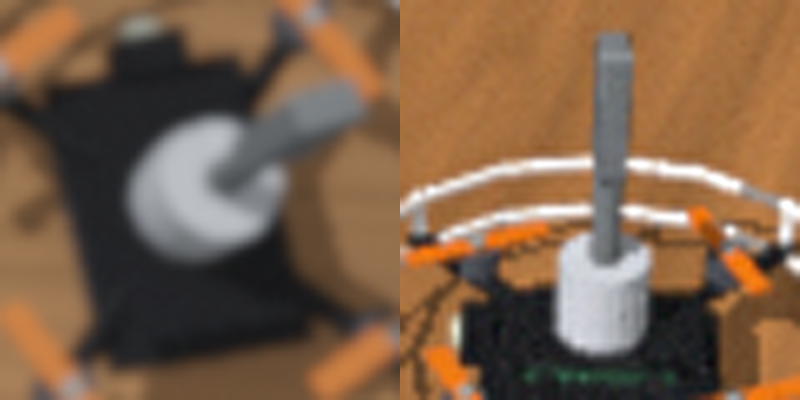

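The top end is at (615,45) in the side crop, against (613,46) predicted for the seated height. The flange is flush with the collar with no gap, so the mast is upright and seated.

```bash
python3 -c "
from h import *
print(job.sign_off())"
```

```text
the job is handed in; nothing more can be done
None
```

The mast stands upright in the drone's socket with its flange on the rim and the gripper clear; I kept the arm away from the bystanders, and I handed the job in about 16 s into the 53 s allowed (no verdict was reported back).

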